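# Refit the bedside radio's volume knob and press it in

### The arm

A 6-joint arm with a two-finger parallel gripper is mounted at the origin on the work surface. World frame = base frame: x ahead of the robot, y to its left, z up, the work surface at z = 0. Lengths are in m, angles in degrees, forces in N, time in s.
With the tool pointing down it reaches from about 0.4 to 0.825 m from the base axis. Payload 7 kg.
Tool frame: the origin (TCP) lies midway between the tips of the shut fingers; the grasp point (between the pads) lies 19 mm behind it; z points along the fingers, y is the line along which they close (so a half turn about z gives the same grasp; the last joint's range is limited). The gripper opens to 88 mm and grips with 3 to 60 N. Pads are 19 mm wide; open, the fingers measure 130 mm over their backs; the gripper's body (78 mm by 193 mm) begins 47 mm behind the grasp point.
Start: joints at [-47.149, 20.546, 0.682, 0, -70.136, -16.507], TCP at [0.3, -0.605, 0.227] pointing down, gripper open.
Joint ranges: [-176.03, 176.03], [-82.01, 121.73], [-58.28, 71.71], [-173.87, 95.51], [-174.79, -0.11], [-173.66, 173.66]. Speed limits (degrees/s): [136.94, 136.94, 172.46, 180, 180, 180].

### API

Orientations are given as [roll, pitch, yaw] about the fixed x, y, z axes, in that order (R = Rz(yaw) Ry(pitch) Rx(roll)).
In Python, from plant import ctrl gives the robot as it stands. The module is installed in compiled form; this text tells all that it offers.
- The arm moves only by the tool play_rows, never from a script. Its argument "commands" is a list that holds one entry, the list of rows, each a list of 7 numbers: the turn, a rotation vector about the tool's x, y, z in rad, then the shift along the tool's x, y, z in cm, then the finger opening in cm, from 0 to 8.76. In form: [[[ax, ay, az, x, y, z, grip], ...]]. A call has 1 to 8 rows; each row is the pose to reach, as a shift and turn from the pose commanded when the call began, along the tool's axes at that moment; what a row does not reach only later rows make up. A row lasts 1/12 s, in which the tool goes at most 41.7 mm and 7.16 degrees, less where a joint would pass 70% of its speed; a pose out of reach is approached as far as the arm can. A call with a gripper value outside its range is refused whole. The fingers move at their own pace and stop on an object; the grip force is fixed at half the most. Time passes only in rows, so rows that repeat a pose let the fingers close. It gives the time, the measured TCP pose, the force, the opening and the grip force at its end, in the units of the state.
- ctrl.get_obs(): the state, without advancing time (a new reading comes with each control period).
- ctrl.snapshot(name): name is "scene" or "top"; returns a dict with "color" (384x512x3 uint8, red, green, blue), "camera_matrix" (3x3 intrinsics, pixels), "origin" and "rotation" of the camera in the world. Camera axes: x right, y down, z forward; pixel columns grow to the right and rows downward; lengths in m; the calibration is good to about 2 mm. A picture is of the moment at which its call begins. There is no depth.
- ctrl.close_job(): hands the job in; it is judged then, once.
Trained networks look in a picture, given as the dict that the camera call returned (one of the last four; its "shot" number tells which), for a name from the list of things; names that differ only in an ending like _2 or _b are one class to them, and where a whole thing is asked for, a point or a joint stands for the part that bears it (a point fixed in the world has none). Each returns a list of dicts, best first, with "conf" (0 to 1); they miss things now and then, are a little off and sometimes report something else, mostly with a low value. They report only what shows in the picture. A call takes as long as a camera call. They do not tell look-alikes from the thing itself.
- ctrl.find_in(picture, name): "bbox" ([left, top, width, height] in pixels, round what is visible of it).
The state is a dict: "clock": time; "joint_pos": joint angles; "qvel": joint speeds; "tau": joint torques, N m; "tool_pos": TCP position; "orientation": TCP orientation; "force": force on the tool from outside, world axes, zero at the start; "moment": the same for the moment, N m; "opening": finger opening in m; "gripper_force": force on a finger pad.
Only numpy, scipy, OpenCV 4.12 (cv2) and the standard library are available. Lean on these libraries where they do the work, as an engineer would, in place of code of your own. Each camera call takes 0.05 s, during which the arm holds its last target. There are 200 camera calls.

### The job

The volume knob has come off the pink bedside radio: pick it up, turn it so that the flat in its bore matches the flat of the radio's D-shaped metal spindle, and push it fully home. Then press the fitted knob all the way in against its spring (a long press switches the radio on) and keep pressing: the program finishes while you are still holding the knob pressed in, without letting go. Leave the clock, mug, book and plant where they stand.

Things in the scene. Friction and masses are not known exactly. Their poses are not given: they have to be found in the camera images.
- radio: Pink bedside radio, 220 mm wide (its y), 120 deep (x), 110 high, cream top; does not slide. Origin: centre of its underside; its front (display) looks along -x. On top at y = -65 mm stands the bare metal volume spindle; at y = +65 a fitted black tuning knob, 42 mm across, top 29 mm above the panel (leave it); between them a grey bar and buttons up to 7 mm high.
- spindle_tip (a point): Upper end, on the axis, of the upright polished D-shaft: 12 mm diameter, one flat 3 mm from the axis, 20 mm above the radio's top at rest (130 mm above the table), 1.8 mm chamfer. z up; x points from the axis squarely out through the flat. It turns about z with slight friction (0.03 N m) and stays where left; it also pushes down 4 mm (joint press), this point with it.
- press (a joint): How far the volume spindle is pushed down into the radio: 0 at rest, 0.004 m fully in, where it meets a hard stop. A spring holds it up: it starts to yield at 3 N, needs 5.4 N at the stop, and returns when let go.
- knob: Loose black ribbed knob, 26 mm high, 45 g (30-65), upright, bore down. Upper 12 mm (the grip) 42 mm across, skirt 40.6. White pointer line on its top. Origin: centre of underside; z up; x along the pointer, centre to rim. D bore: 13.6 mm diameter, flat 3.8 mm from the axis on the +x side, 14 mm deep, 2 mm chamfer; slides on freely if its x matches the spindle's x within 0.1 rad.
- knob_bore (a point): On the knob's axis at the inner end of the bore, 14 mm above the knob's underside; axes as the knob's. It meets spindle_tip when the knob is home; the underside is then 6 mm above the radio's top, 2 mm when pressed fully in.
- clock: Small pink alarm clock, 46 x 100 x 62 mm, loose; origin at the centre of its underside. Not to be disturbed.
- mug: Sage green mug, 80 mm across, 92 mm high, handle at its +y, loose; origin at the centre of its underside. Not to be disturbed.
- book: Dark paperback lying flat, 110 x 178 x 29 mm, loose; origin at the centre of its underside. Not to be disturbed.
- plant: Green plant in a wicker pot, pot 104 mm across and 85 mm high, about 160 mm high with its leaves, loose; origin at the centre of its underside. Not to be disturbed.
Not all that is in view belongs to the job. Several things have the shape of the knob; the one meant has the colours described above.

How it is judged:
By the outcome, as a careful person would: the job done as asked, in the order asked, and still so for the second after the job is handed in, while the arm keeps its last pose, push and grip.
It also fails if it takes over 42 s, if anything falls off the work surface, if the arm or the gripper's body presses on something with over 40 N, if the wrist force passes 120 N, or if a joint passes its speed limit or range.

## Working session

There is one attempt and no reset: what is moved stays moved. The work goes in short steps, Python scripts to look and compute and a tool call to move; the robot and the scene stay as the last step left them, time stands still between calls to the robot, and variables do not carry over. Pictures are saved under pics/ and viewed, at most 10 in all, crops included, and the job is handed in when it is done.

Besides the shell and the picture viewer there is one more tool, called by a JSON object that holds its "method" and its "body", one argument or row to a line. play_rows: Moves the arm, as the interface text tells. Its arguments: {"type":"object","properties":{"commands":{"type":"array","items":{"type":"array","items":{"type":"array","items":{"type":"number"}}}}},"required":["commands"]}

```bash
mkdir -p pics; ls
cat > h.py <<'E'
import numpy as np, cv2
from plant import ctrl
def save(p,n,crop=None,s=1):
    im=p["color"][:,:,::-1]
    if crop: l,t,r,b=crop; im=im[t:b,l:r]
    cv2.imwrite(f"pics/{n}.png",cv2.resize(im,None,fx=s,fy=s,interpolation=cv2.INTER_CUBIC))
def ray(p,u,v):
    d=np.linalg.solve(p["camera_matrix"],[u,v,1]); return np.array(p["origin"]),np.array(p["rotation"])@d
def at_z(p,u,v,z):
    o,d=ray(p,u,v); return o+d*(z-o[2])/d[2]
def proj(p,X):
    c=np.array(p["rotation"]).T@(np.array(X)-p["origin"]); q=p["camera_matrix"]@c; return q[:2]/q[2]
E
python3 - <<'E'
from h import *
np.set_printoptions(precision=4,suppress=True)
print(ctrl.get_obs())
for n in("scene","top"):
    p=ctrl.snapshot(n); save(p,n,s=1.5); print(n,p["origin"],p["rotation"],p["camera_matrix"])
    for k in("radio","spindle_tip","knob","clock","mug","book","plant"):
        print(k,[(np.round(d["bbox"],1),round(d["conf"],2)) for d in ctrl.find_in(p,k)])
E
```

```text
pics
{'clock': 0.0, 'joint_pos': array([-47.1483,  20.5913,   0.634 ,  -0.0186, -70.1358, -16.5063]), 'qvel': array([-0.0021, -0.0554,  0.0527, -0.045 ,  0.0419,  0.0337]), 'tau': array([ -0.0024, -58.2719,  29.3056,   6.9974,   0.0069,  -0.0001]), 'tool_pos': array([ 0.2993, -0.6045,  0.2256]), 'orientation': array([ 179.9058,   -0.0097, -153.6608]), 'force': array([ 0.268 , -0.4099, -0.2336]), 'moment': array([0.019 , 0.0197, 0.0231]), 'gripper_force': 0.0, 'opening': 0.08753600450566712}
scene [ 1.3633 -0.1667  1.4153] [-147.0943    0.4297   78.3455] [[473.3254   0.     255.2045]
 [  0.     473.3254 191.8466]
 [  0.       0.       1.    ]]
radio [(array([252.1, 173.8,  68.6,  44.6]), 0.6)]
spindle_tip [(array([153.8, 193.2,  17.2,  12. ]), 0.19)]
knob [(array([157.5, 194.3,  12.4,   9.4]), 0.7), (array([145.2, 174.3,  15.1,  12.6]), 0.57), (array([252.4, 171.6,  68.2,  43.8]), 0.38)]
clock [(array([184.6, 249.4,  31. ,  27. ]), 0.83)]
mug [(array([116.4, 241.1,  27. ,  38.3]), 0.97)]
book [(array([337.6, 163.3,  56.4,  32.5]), 0.77)]
plant [(array([363.7, 196.5,  43.3,  44. ]), 0.78)]
top [ 0.3269 -0.0026  1.31  ] [-169.4997   -1.5822  -89.8835] [[458.9546   0.     257.7134]
 [  0.     458.9546 193.0887]
 [  0.       0.       1.    ]]
radio [(array([161.9, 170.3,  90. ,  64.9]), 0.56), (array([ 65.5, 196.5,  71. ,  39.9]), 0.49)]
spindle_tip []
knob [(array([320.6, 245. ,  18.5,  16.7]), 0.65), (array([355.5, 264.9,  16.6,  16. ]), 0.55), (array([347.2, 235. ,  19.3,  12. ]), 0.51), (array([ 74.8, 109.6,  57.4,  53.7]), 0.41)]
clock [(array([301.7, 131.9,  40. ,  24. ]), 0.86), (array([ 65. , 197.5,  73.1,  40.6]), 0.33)]
mug [(array([374. , 139.6,  40.9,  42.2]), 0.65), (array([349.4, 235.1,  15.3,  13.1]), 0.56)]
book [(array([ 63.4, 195.9,  75.3,  42.9]), 0.67)]
plant [(array([ 80. , 107.5,  52.6,  55.8]), 0.77)]
```

```bash
python3 - <<'E'
s=open('h.py').read()
s=s.replace('np.array(p["rotation"])','Rm(p)').replace('def ray','from scipy.spatial.transform import Rotation as Ro\ndef Rm(p):\n    return Ro.from_euler("xyz",p["rotation"],degrees=True).as_matrix()\ndef ray',1)
open('h.py','w').write(s)
E
python3 - <<'E'
from h import *
import cv2
a=cv2.imread('pics/top.png')
cv2.imwrite('pics/c.png',np.vstack([cv2.resize(a[330:420,460:640],None,fx=4,fy=4,interpolation=2)[:300*1],cv2.resize(a[240:370,230:410],None,fx=4,fy=4,interpolation=2)])[:,:720][:600] if 0 else a)
p=ctrl.snapshot("top");save(p,"t1",(310,225,410,290),4)
u=cv2.imread('pics/t1.png');save(p,"t2",(150,160,250,240),4)
v=cv2.imread('pics/t2.png');q=np.zeros((320,800,3),np.uint8);q[:260,:400]=u;q[:,400:]=v;cv2.imwrite('pics/t3.png',q)
E
```

```text
(no output)
```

View pics/top.png

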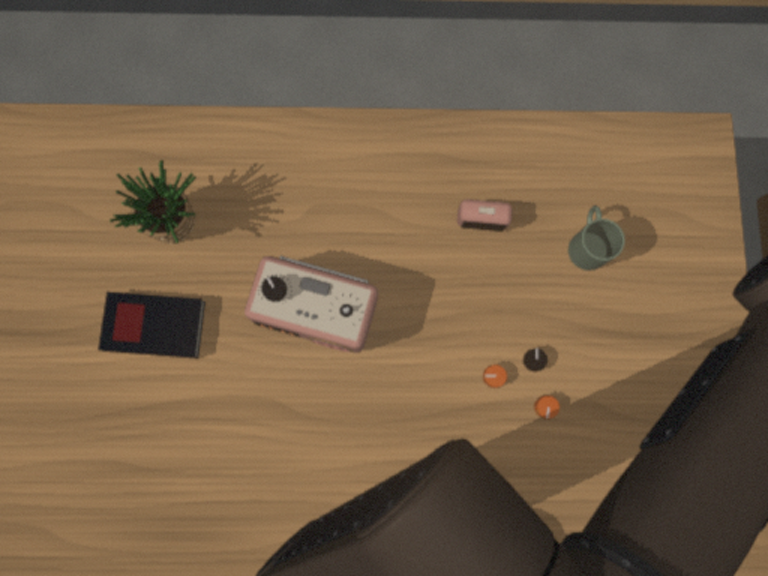

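View pics/t3.png

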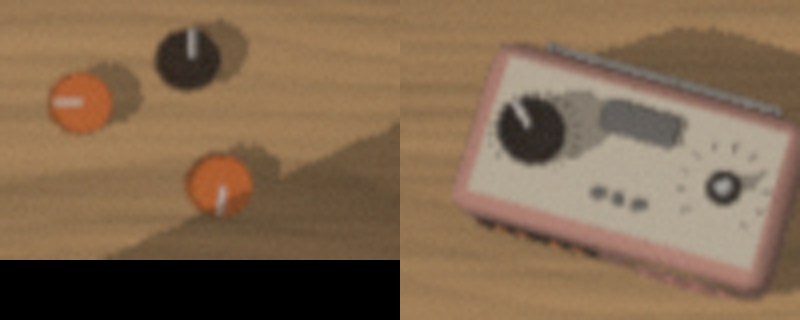

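View pics/scene.png

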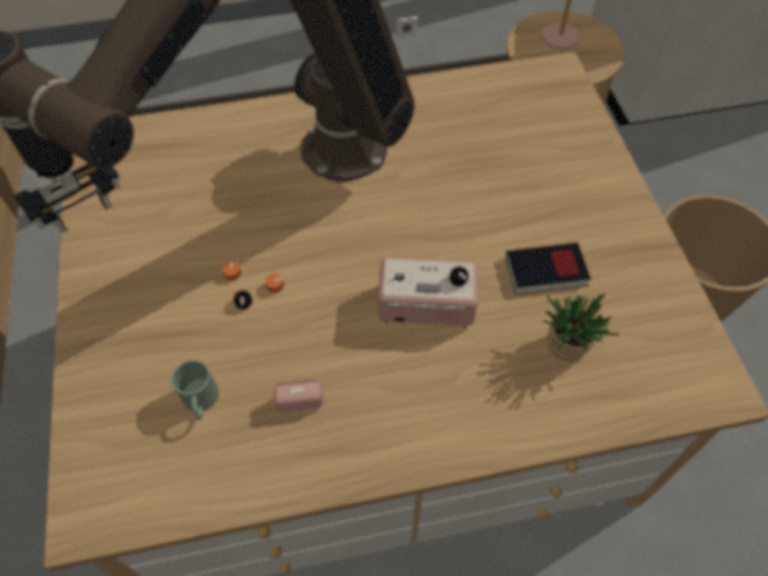

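```bash
cat > m.py <<'E'
from h import *
from scipy.optimize import least_squares
def avg(n,k=8):
    ps=[ctrl.snapshot(n) for _ in range(k)]
    p=dict(ps[-1]); p["f"]=np.mean([q["color"].astype(float) for q in ps],0); p["color"]=np.round(p["f"]).astype(np.uint8); return p
def hullmask(p,X,z0,z1,r):
    t=np.linspace(0,2*np.pi,40); P=[proj(p,[X[0]+r*np.cos(a),X[1]+r*np.sin(a),z]) for z in(z0,z1) for a in t]
    return cv2.convexHull(np.float32(P))
def cen(c):
    m=cv2.moments(c); return np.array([m["m10"],m["m01"]])/m["m00"], m["m00"]
def darkblob(p,u,v,w=16,th=70):
    S=8;l,t=int(u)-w,int(v)-w
    g=cv2.resize(p["f"].max(2)[t:t+2*w,l:l+2*w],None,fx=S,fy=S,interpolation=cv2.INTER_CUBIC)
    m=(g<th).astype(np.uint8); cs,_=cv2.findContours(m,0,1)
    c=min(cs,key=lambda c:np.linalg.norm(cen(c)[0]-w*S) if cv2.contourArea(c)>2000 else 1e9)
    c=cv2.convexHull(c); q,a=cen(c); return (q+.5)/S-.5+[l,t],a/S/S
def fit(ps,uv,z0,z1,r,**k):
    obs=[darkblob(p,*x,**k) for p,x in zip(ps,uv)]
    f=lambda X:np.concatenate([cen(hullmask(p,X,z0,z1,r))[0]-o[0] for p,o in zip(ps,obs)])
    x0=at_z(ps[-1],*obs[-1][0],(z0+z1)/2)[:2]
    s=least_squares(f,x0); return s.x,s.fun,[(o[1],cen(hullmask(p,s.x,z0,z1,r))[1]) for p,o in zip(ps,obs)]
E
python3 - <<'E'
from m import *
import pickle
np.set_printoptions(precision=4,suppress=True)
S,T=avg("scene"),avg("top"); pickle.dump((S,T),open("im.pkl","wb"))
print(S["color"].std(), ctrl.get_obs()["clock"])
k=fit([S,T],[(161.5,200),(357,239)],0,.026,.0208); print("knob",k)
t=fit([S,T],[(305,183),(182,192)],.113,.139,.021); print("tune",t)
# cream mask in top
hsv=cv2.cvtColor(T["color"],cv2.COLOR_RGB2HSV); 
print(T["color"][205,215],T["color"][235,180],T["color"][222,190])
def cream(p,box):
    c=p["f"]; m=((c[...,0]-c[...,2]<45)&(c.max(2)>120)&(c[...,0]-c[...,1]<25)).astype(np.uint8); l,t,r,b=box
    k=np.zeros_like(m);k[t:b,l:r]=m[t:b,l:r]; cs,_=cv2.findContours(k,0,1); return max(cs,key=cv2.contourArea)
for p,b in((T,(155,165,255,240)),(S,(245,165,325,220))):
    c=cv2.convexHull(cream(p,b)).reshape(-1,2); W=np.array([at_z(p,*x,.11)[:2] for x in c],np.float32)*1000
    print(cv2.minAreaRect(W))
    # spindle expected
for p,n in((S,"ss"),(T,"tt")):
    pass
u=[]
for p,(x,y) in((S,(266,185)),(T,(231,207))):
    u.append(cv2.resize(p["color"][y-12:y+13,x-12:x+13,::-1],None,fx=16,fy=16,interpolation=cv2.INTER_CUBIC))
cv2.imwrite("pics/sp.png",np.hstack(u))
E
```

```text
34.325581184688 1.65
knob (array([ 0.4362, -0.3201]), array([ 0.4127, -0.1646,  0.366 , -0.2968]), [(103.7578125, 143.71588442020584), (165.140625, 201.65885412553325)])
tune (array([0.5479, 0.1605]), array([ 0.4673, -0.254 ,  0.3855, -0.1773]), [(108.703125, 164.33852532715537), (194.0625, 235.99130174901802)])
[179 168 150] [160 126  89] [121  95  68]
((530.34033203125, 99.40350341796875), (194.05288696289062, 94.44673156738281), 74.50621032714844)
((529.5789184570312, 96.54978942871094), (197.23898315429688, 100.12786102294922), 74.53639221191406)
```

View pics/sp.png

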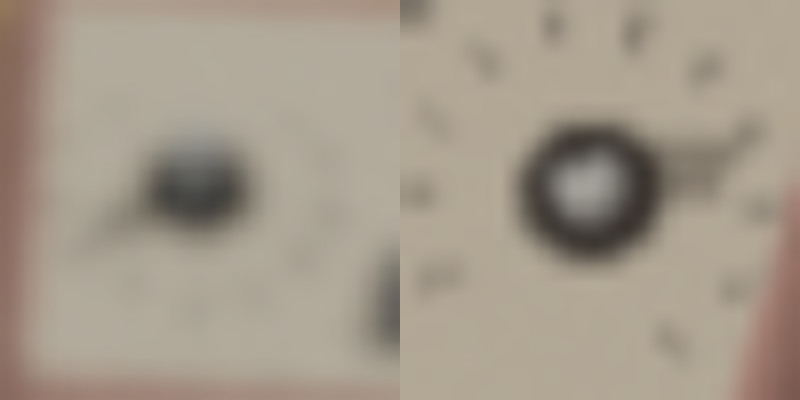

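```bash
cat > fitd.py <<'E'
from m import *
from scipy.ndimage import gaussian_filter
import pickle
S,T=pickle.load(open("im.pkl","rb")); ss=6; H=7
def planes(c,th):
    N,D=[],[]
    def add(n,pt): N.append(n);D.append(np.dot(n,pt))
    tip=np.array([*c,.13]); add(np.array([0,0,1.]),tip)
    for a in np.append(np.linspace(0,2*np.pi,36,endpoint=False),0):
        f=len(N)>=73; r=.003 if f else .006; a=a+th
        e=np.array([np.cos(a),np.sin(a),0]); add(e,tip+r*e)
        add((e+[0,0,1])/2**.5,tip+(r-.0018)*e)
    return np.array(N),np.array(D)
def grid(p,c):
    uv=np.round(proj(p,[*c,.12])).astype(int)
    g=(np.arange(2*H*ss)+.5)/ss-.5-H
    return uv,np.stack(np.meshgrid(uv[0]+g,uv[1]+g),-1)
def render(p,c,th,rr):
    uv,G=grid(p,c); K=p["camera_matrix"]; d=np.dstack([(G[...,0]-K[0,2])/K[0,0],(G[...,1]-K[1,2])/K[1,1],np.ones(G.shape[:2])])@Rm(p).T
    o=np.array(p["origin"]); N,D=planes(c,th)
    q=d@N.T; num=D-N@o; t=num/q
    te=np.where(q<0,t,-9); k=te.argmax(-1); ti=np.where(q>0,t,9).min(-1)
    tf=(.110-o[2])/d[...,2]; ten=te.max(-1)
    hit=(ten<ti)&(ten<tf)
    P=o+d*tf[...,None]; ring=(np.hypot(P[...,0]-c[0],P[...,1]-c[1])<rr)&~hit
    n=N[k]; top=hit&(k==0); rest=hit&(k>0)
    ch=rest&(n[...,2]>.3); side=rest&(n[...,2]<.3)
    L=[~hit&~ring,ring,top]+[ch*1.]+[ch*n[...,i] for i in(0,1)]+[side*1.]+[side*n[...,i] for i in(0,1)]
    return uv,L
def fitview(p,c,ths,sig,rr):
    out=[]
    for th in ths:
        uv,L=render(p,c,th,rr)
        A=np.stack([gaussian_filter(np.asarray(l,float),sig*ss).reshape(2*H,ss,2*H,ss).mean((1,3)).ravel() for l in L],1)
        I=p["f"].mean(2)[uv[1]-H:uv[1]+H,uv[0]-H:uv[0]+H].ravel()
        g=np.hypot(*(np.mgrid[-H:H,-H:H]+.5)).ravel()<5.5
        lam=1.0; A2=np.vstack([A[g],lam*.1*np.eye(A.shape[1])[3:]]); b=np.append(I[g],np.zeros(A.shape[1]-3))
        x=np.linalg.lstsq(A2,b,rcond=None)[0]; out.append((np.sqrt(np.mean((A[g]@x-I[g])**2)),x))
    return out
E
python3 - <<'E'
from fitd import *
np.set_printoptions(precision=2,suppress=True,linewidth=180)
for p,(u,v),n in((S,(254+195/16-.5,173+150/16-.5),"S tip"),(T,(230.4,206.4),"T ring z.11"),(T,(219+188/16-.5,195+185/16-.5),"T tip")):
    print(n,at_z(p,u,v,.11 if "ring" in n else .13))
print(T["f"].mean(2)[201:213,225:237].round()); print(S["f"].mean(2)[178:192,260:273].round())
ths=np.radians(np.arange(0,360,15))
for nm,p in(("T",T),("S",S)):
  best=None
  for rr in(.0085,.010,.0115):
    for dx in np.arange(-.003,.0031,.001):
      for dy in np.arange(-.003,.0031,.001):
        r=fitview(p,(.513+dx,.0353+dy),ths[::2],.6,rr); e=np.array([a for a,_ in r])
        if best is None or e.min()<best[0]: best=(e.min(),rr,dx,dy)
  print(nm,best); 
  r=fitview(p,(.513+best[2],.0353+best[3]),ths,.6,best[1]); print(np.array([a for a,_ in r])); print(r[int(np.argmin([a for a,_ in r]))][1])
E
```

```text
S tip [0.52 0.03 0.13]
T ring z.11 [0.51 0.04 0.11]
T tip [0.51 0.04 0.13]
[[164. 165. 164. 164. 162. 161. 162. 162. 163. 164. 165. 165.]
 [164. 164. 161. 147. 136. 133. 132. 135. 147. 160. 163. 163.]
 [165. 163. 146. 107.  75.  67.  70.  78. 106. 134. 146. 149.]
 [164. 152. 110.  72.  68.  76.  94.  76.  64.  87. 117. 125.]
 [162. 128.  81.  85. 115. 128. 137. 108.  67.  60. 101. 120.]
 [160. 111.  69. 100. 145. 157. 151. 117.  72.  56.  94. 117.]
 [160. 114.  68.  87. 134. 146. 134. 102.  65.  58. 107. 136.]
 [161. 121.  74.  63.  98. 111. 101.  76.  55.  73. 133. 157.]
 [163. 141. 100.  67.  61.  67.  65.  57.  63. 102. 149. 164.]
 [164. 161. 139. 109.  79.  65.  64.  81. 113. 140. 160. 164.]
 [164. 165. 161. 149. 130. 120. 121. 132. 153. 162. 165. 165.]
 [165. 166. 165. 163. 162. 161. 161. 162. 164. 165. 165. 165.]]
[[167. 167. 168. 168. 168. 168. 168. 168. 168. 169. 168. 169. 168.]
 [165. 165. 167. 168. 168. 167. 167. 168. 168. 168. 168. 167. 167.]
 [166. 166. 166. 167. 164. 163. 164. 164. 166. 167. 168. 166. 165.]
 [167. 167. 165. 161. 155. 152. 151. 151. 154. 161. 166. 166. 16
[... 551 characters left out ...]
66. 163. 162. 166. 167. 166. 166. 166. 165. 163. 165. 166. 164.]
 [167. 164. 163. 166. 166. 164. 163. 165. 165. 162. 163. 166. 167.]]
T (np.float64(5.170600833407757), 0.0115, np.float64(0.0), np.float64(0.001))
[ 5.58  4.75  5.17  6.55  8.54 10.24 11.75 12.4   8.93  8.4   7.99  7.96  7.96  7.35  7.11  6.9   6.66  6.75  7.98  9.31  9.11  8.66  7.81  6.65]
[161.01  47.42 157.08 136.29 -27.27  50.69 118.9    4.62  37.91]
S (np.float64(6.045266002532204), 0.0115, np.float64(-0.002), np.float64(-0.001))
[6.49 6.74 6.73 6.19 6.05 6.72 6.64 6.38 6.32 6.14 6.15 6.13 6.16 6.15 6.19 6.48 7.01 7.39 6.59 6.72 6.69 7.12 7.1  6.5 ]
[ 166.46   68.88  153.27  166.8   -15.71    3.4   178.92 -118.63   11.13]
```

Run:
```python
from fitd import *
from scipy.optimize import minimize
np.set_printoptions(precision=2,suppress=True,linewidth=180)
for p,n in((T,"T"),(S,"S")):
    rs=[]
    for th in np.radians(np.arange(0,360,20)):
        f=lambda x:fitview(p,(.513+x[0]*1e-3,.0353+x[1]*1e-3),[th],abs(x[3])+.1,x[2]*1e-3)[0][0]
        s=minimize(f,[0,.5 if n=="T" else -1,11.5,.5],method="Nelder-Mead",options=dict(maxfev=120)); rs.append((s.fun,*s.x))
    print(n); print(np.array(rs).T)
```

```text
T
[[ 7.68  7.27  7.17  7.7  11.74 12.99 10.2   9.24  9.14  9.11  8.82  6.42  5.88  6.17  9.33  9.44  9.45  8.67]
 [ 0.   -0.   -0.   -0.   -0.   -0.   -0.    0.   -0.   -0.   -0.   -0.01 -0.   -0.   -0.   -0.   -0.   -0.  ]
 [ 0.57  0.53  0.81  1.12  0.53  0.54  0.54  0.57  0.52  0.53  0.53  0.97  1.01  1.13  0.55  0.55  0.52  0.53]
 [11.99 11.69 12.   12.08 12.16 12.57 12.12 12.16 12.14 12.11 12.1  11.98 11.7  11.69 12.16 12.15 12.14 12.11]
 [ 0.56  0.51  0.75  0.47  0.5   0.5   0.51  0.52  0.54  0.51  0.52  0.69  0.62  0.66  0.52  0.54  0.5   0.58]]
S
[[ 4.79  4.65  4.5   4.45  4.62  4.88  4.91  4.27  4.69  4.27  4.69  4.33  4.16  4.48  4.35  4.49  4.5   4.57]
 [-0.   -0.   -0.   -0.   -0.01 -0.    0.   -0.   -0.   -0.   -0.   -0.   -0.   -0.   -0.   -0.   -0.   -0.  ]
 [-1.04 -1.12 -1.09 -0.75 -1.06 -0.62 -0.58 -1.02 -0.63 -1.02 -0.63 -0.91 -0.92 -0.9  -0.83 -0.86 -0.95 -0.98]
 [11.37 11.43 11.25 11.38 12.05 12.18 12.18 12.08 12.02 12.09 11.41 10.67 10.13 11.76 10.74 11.47 11.46 11.46]
 [ 0.96  0.95  0.97  0.98  0.9   0.79  0.78  0.94  0.84  0.91  0.89  1.01  1.1   0.95  1.03  0.95  0.98  0.97]]
```

```bash
cat > f2.py <<'E'
from fitd import *
import sys
np.set_printoptions(precision=2,suppress=True,linewidth=190)
ths=np.radians(np.arange(0,360,15))
def run(p,mode,tag):
    best={}
    for dx in np.arange(-.002,.00201,.0005):
     for dy in np.arange(-.0015,.0021,.0005):
      for th in ths:
        c=(.513+dx,.0353+dy); rr=.0118
        uv,L=render(p,c,th,rr); L=[np.asarray(l,float) for l in L]
        if mode==0: M=[L[0],L[1],L[2],L[3],L[6]]
        if mode==1: M=[L[0],L[1],L[2]+L[3],L[6]]
        if mode==2: M=L[:4]+[L[4],L[5],L[6]]
        A=np.stack([gaussian_filter(l,.6*ss).reshape(2*H,ss,2*H,ss).mean((1,3)).ravel() for l in M],1)
        I=p["f"].mean(2)[uv[1]-H:uv[1]+H,uv[0]-H:uv[0]+H].ravel()
        a,b=np.meshgrid(uv[0]-H+np.arange(2*H),uv[1]-H+np.arange(2*H)); u0=proj(p,(.513,.0353,.115)); g=(np.hypot(a-u0[0],b-u0[1])<4.8).ravel()
        x=np.linalg.lstsq(A[g],I[g],rcond=None)[0]; e=np.sqrt(np.mean((A[g]@x-I[g])**2))
        if th not in best or e<best[th][0]: best[th]=(e,dx,dy,x)
    print(tag,mode,np.array([best[t][0] for t in ths]))
    for t in sorted(ths,key=lambda t:best[t][0])[:3]: print(round(np.degrees(t)),best[t][0].round(2),best[t][1]*1e3,best[t][2]*1e3,best[t][3])
for m in (0,1,2): run(T,m,"T"); run(S,m,"S")
E
time python3 f2.py
```

```text
T 0 [ 8.6   8.23  8.9  10.27 12.15 13.72 14.95 15.44 15.66 15.08 13.91 12.97 12.26 12.04 11.82 11.97 12.27 13.07 13.83 13.89 12.97 11.89 10.68  9.43]
15 8.23 -0.5 1.5 [148.34  53.66 160.98 139.31  94.01]
0 8.6 -0.5 1.5 [147.93  54.32 160.57 141.43  92.02]
30 8.9 -0.5 1.5 [147.98  54.04 160.2  138.8   94.32]
S 0 [6.73 6.7  6.74 6.69 6.5  6.27 6.23 6.25 6.22 6.13 6.07 6.04 6.03 6.06 6.09 6.12 6.17 6.29 6.87 7.46 7.59 7.3  7.09 6.9 ]
180 6.03 0.0 -1.0 [162.62  86.21 137.92 148.07  70.95]
165 6.04 0.0 -1.0 [162.63  86.23 138.66 147.25  70.89]
195 6.06 0.0 -1.0 [162.59  86.24 139.04 147.08  70.87]
T 1 [ 8.67  8.33  9.   10.38 12.22 13.75 14.98 15.47 15.72 15.2  14.22 13.17 12.42 12.12 11.93 12.08 12.38 13.13 13.83 13.9  12.98 11.94 10.78  9.54]
15 8.33 -0.5 1.5 [148.68  53.05 151.32  89.59]
0 8.67 -0.5 1.5 [148.2   53.83 152.2   87.84]
30 9.0 -0.5 1.5 [148.31  53.43 150.55  89.95]
S 1 [6.8  6.77 6.83 6.78 6.57 6.28 6.24 6.26 6.24 6.14 6.07 6.05 6.04 6.07 6.11 6.13 6.17 6.29 6.9  7.52 7.63 7.35 7.14 6.95]
180 6.04 0.0 -1.0 [162.66  86.14 143.15  71.44]
165 6.05 0.0 -1.0 [162.67  86.18 143.09  71.31]
195 6.07 0.0 -1.0 [162.62  86.19 143.21  71.26]
T 2 [ 7.77  6.84  7.    8.11  9.94 11.5  12.27 12.87 13.2  12.6  11.75 10.69  9.59  8.86  8.25  8.11  8.57  9.28 10.25 10.61 10.8  10.69 10.06  8.92]
15 6.84 0.0 1.0 [162.19  52.81 157.72 134.11 -41.67  66.66  99.81]
30 7.0 0.0 1.0 [161.62  53.5  155.11 136.59 -53.64  77.54  95.31]
0 7.77 0.0 1.0 [161.58  53.37 159.98 130.57 -42.09  43.87  99.33]
S 2 [6.72 6.62 6.53 6.38 6.18 6.1  6.04 6.05 6.   5.98 5.93 5.95 5.94 5.95 5.96 6.   6.07 6.12 6.3  6.75 6.99 7.   6.94 6.84]
150 5.93 -0.5 -1.0 [161.78  82.66 129.31 177.2  -40.27 -12.01  74.52]
180 5.94 -0.5 -1.0 [161.77  82.65 128.93 180.6  -45.18  -7.9   74.52]
165 5.95 0.0 -1.0 [162.27  86.26 133.07 160.63 -28.21 -11.87  71.19]
real	3m35.914s
user	2m43.625s
sys	0m52.764s
```

```bash
cat > go.py <<'E'
from h import *
import sys
np.set_printoptions(precision=4,suppress=True)
def go(x,y,z,yaw):
    o=ctrl.get_obs(); p=o["tool_pos"]; w=o["orientation"][2]
    R=Ro.from_euler("xyz",[180,0,w],degrees=True).as_matrix()
    s=R.T@(np.array([x,y,z])-p)*100; dy=(yaw-w+180)%360-180
    print("t",o["clock"],"pos",p,"rpy",o["orientation"],"F",o["force"],"open",o["opening"],"gf",o["gripper_force"])
    print("az %.4f shift cm"%(-np.radians(dy)),s.round(2),"rows",np.linalg.norm(s)/4.17,abs(dy)/7.16)
if __name__=="__main__": go(*map(float,sys.argv[1:]))
E
python3 go.py .4362 -.3201 .10 -120
python3 - <<'E'
from m import *
import pickle
S,T=pickle.load(open("im.pkl","rb"))
for p,(u,v) in((T,(357,239)),(S,(161.5,200))):
    w=9;g=p["f"].min(2)[int(v)-w:int(v)+w,int(u)-w:int(u)+w]
    ys,xs=np.mgrid[int(v)-w:int(v)+w,int(u)-w:int(u)+w]
    c=proj(p,(.4362,-.3201,.026)); m=np.hypot(xs-c[0],ys-c[1])<(7 if p is T else 5)
    W=np.array([at_z(p,a,b,.026)[:2]-[.4362,-.3201] for a,b in zip(xs[m],ys[m])]); wt=np.clip(g[m]-70,0,None)
    mu=np.average(W,axis=0,weights=wt); C=np.cov(W.T,aweights=wt); e,V=np.linalg.eigh(C); print(mu,np.degrees(np.arctan2(V[1,1],V[0,1])),wt.max())
for n,u,v in(("o1",329.8,253),("o2",363.8,273)): print(n,at_z(T,u,v,.015))
E
```

```text
t 1.65 pos [ 0.2995 -0.6049  0.2266] rpy [-179.9994    0.0006 -153.6546] F [-0.2536 -0.061   0.3281] open 0.08774843196897626 gf 0.0
az -0.5874 shift cm [-24.89  19.46  12.66] rows 8.160732649587565 4.700366399243053
[0.01010853 0.00144131] 177.7083929687828 57.25
[ 0.00904681 -0.00110146] -177.37400839946588 29.875
o1 [ 0.39697267 -0.24125337  0.015     ]
o2 [ 0.34172057 -0.33537081  0.015     ]
```

{"method": "play_rows", "body": {
  "commands": [
    [[0,0,-0.1,-3,2.3,1.6,6.2],[0,0,-0.2,-6,4.7,3.2,6.2],[0,0,-0.3,-9,7,4.8,6.2],[0,0,-0.4,-12.2,9.5,6.4,6.2],[0,0,-0.5,-15.5,12,8,6.2],[0,0,-0.587,-18.8,14.6,9.6,6.2],[0,0,-0.587,-22,17.1,11.2,6.2],[0,0,-0.587,-24.9,19.5,12.7,6.2]]
  ]
}}

```text
clock: 2.32
tool_pos: [0.4335, -0.3255, 0.1026]
orientation: [-179.9, 0.0, -120.0]
force: [1.4, 0.4, -0.3]
opening: 0.0618
gripper_force: 0.0
```

```bash
python3 go.py .4362 -.3201 .004 -120
```

```text
t 2.3167 pos [ 0.4335 -0.3255  0.1026] rpy [-179.9343    0.0072 -119.9876] F [ 1.4019  0.3512 -0.3254] open 0.06183390331866053 gf 0.0
az 0.0002 shift cm [-0.6   0.04  9.86] rows 2.3696843311772167 0.0017274131322661706
```

{"method": "play_rows", "body": {
  "commands": [
    [[0,0,0,0,0,2,6.2],[0,0,0,0,0,4,6.2],[0,0,0,0,0,4,6.2],[0,0,0,0,0,4,6.2]]
  ]
}}

```text
clock: 2.65
tool_pos: [0.4323, -0.3269, 0.0624]
orientation: [179.9, -0.0, -120.0]
force: [0.6, -0.3, 0.1]
opening: 0.0619
gripper_force: 0.0
```

```bash
python3 go.py .4362 -.3201 .004 -120
python3 - <<'E'
from m import *
S,T=avg("scene",1),avg("top",1)
u=[]
for p in(S,T):
    x,y=proj(p,(.4362,-.3201,.04)).astype(int); u.append(cv2.resize(p["color"][y-25:y+25,x-25:x+25,::-1],None,fx=8,fy=8,interpolation=2))
cv2.imwrite("pics/g1.png",np.hstack(u))
E
```

```text
t 2.65 pos [ 0.4323 -0.3269  0.0624] rpy [ 179.8856   -0.0368 -119.9964] F [ 0.6297 -0.303   0.0587] open 0.061919538484271966 gf 0.0
az 0.0001 shift cm [-0.78  0.    5.84] rows 1.4140393809929708 0.0005058168063914177
```

View pics/g1.png

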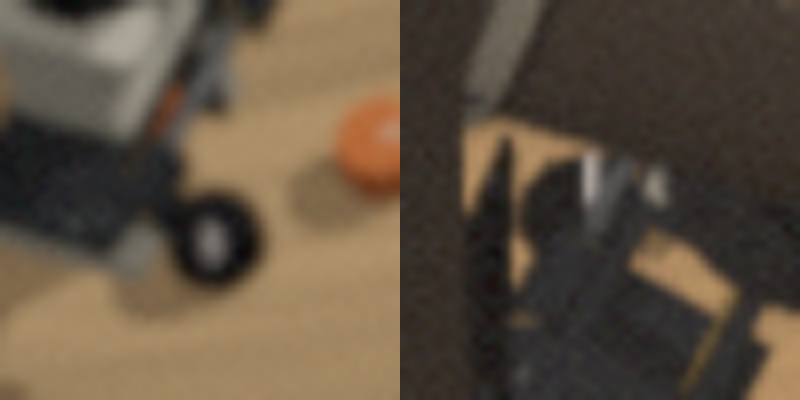

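{"method": "play_rows", "body": {
  "commands": [
    [[0,0,0,-0.78,0,0,6.2],[0,0,0,-0.78,0,2,6.2],[0,0,0,-0.78,0,4,6.2],[0,0,0,-0.78,0,5.8,6.2],[0,0,0,-0.78,0,5.8,6.2],[0,0,0,-0.78,0,5.8,6.2]]
  ]
}}

```text
clock: 3.25
tool_pos: [0.4366, -0.3205, 0.0052]
orientation: [180.0, -0.0, -120.0]
force: [0.0, 0.1, 0.3]
opening: 0.0619
gripper_force: 0.0
```

{"method": "play_rows", "body": {
  "commands": [
    [[0,0,0,0,0,0,3.8],[0,0,0,0,0,0,3.8],[0,0,0,0,0,0,3.8],[0,0,0,0,0,0,3.8],[0,0,0,0,0,0,3.8],[0,0,0,0,0,0,3.8]]
  ]
}}

```text
clock: 3.75
tool_pos: [0.4372, -0.3206, 0.0058]
orientation: [-179.9, 0.0, -120.0]
force: [-0.2, 0.8, 6.0]
opening: 0.0409
gripper_force: 30.0
```

```bash
python3 go.py .4362 -.3201 .004 -120
python3 - <<'E'
from m import *
S=avg("scene",1)
x,y=proj(S,(.4362,-.3201,.04)).astype(int); save(S,"g2",(x-30,y-25,x+30,y+25),8)
E
```

```text
t 3.75 pos [ 0.4372 -0.3206  0.0058] rpy [-179.9204    0.0092 -120.0089] F [-0.2249  0.801   5.9564] open 0.040908708997363166 gf 30.00110685825348
az -0.0002 shift cm [0.01 0.11 0.18] rows 0.049577578649803986 0.0012435354947930727
```

View pics/g2.png

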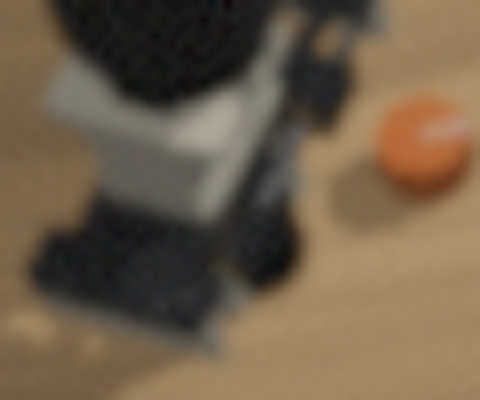

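{"method": "play_rows", "body": {
  "commands": [
    [[0,0,0,0,0,-1.5,3.8],[0,0,0,0,0,-4,3.8],[0,0,0,0,0,-7.5,3.8],[0,0,0,0,0,-11,3.8],[0,0,0,0,0,-14.5,3.8],[0,0,0,0,0,-18,3.8],[0,0,0,0,0,-18,3.8],[0,0,0,0,0,-18,3.8]]
  ]
}}

```text
clock: 4.47
tool_pos: [0.4378, -0.3207, 0.1873]
orientation: [-179.7, 0.1, -120.0]
force: [-0.4, 0.5, -1.8]
opening: 0.041
gripper_force: 30.0
```

```bash
python3 go.py .5128 .0355 .185 -108
```

```text
t 4.4667 pos [ 0.4378 -0.3207  0.1873] rpy [-179.7087    0.0739 -120.0233] F [-0.3543  0.4526 -1.7674] open 0.041039669892593764 gf 29.99973088502884
az -0.2098 shift cm [-34.59  11.33   0.23] rows 8.72920091074353 1.6792271313995855
```

{"method": "play_rows", "body": {
  "commands": [
    [[0,0,-0.03,-3.7,1.2,0,3.8],[0,0,-0.06,-7.4,2.4,0,3.8],[0,0,-0.09,-11.1,3.6,0,3.8],[0,0,-0.12,-14.8,4.8,0,3.8],[0,0,-0.15,-18.5,6.1,0.1,3.8],[0,0,-0.18,-22.2,7.3,0.1,3.8],[0,0,-0.21,-25.9,8.5,0.2,3.8],[0,0,-0.21,-29.6,9.7,0.2,3.8]]
  ]
}}

```text
clock: 5.13
tool_pos: [0.4997, -0.0138, 0.1814]
orientation: [179.9, -0.1, -107.9]
force: [0.3, -0.0, -0.3]
opening: 0.0411
gripper_force: 30.0
```

{"method": "play_rows", "body": {
  "commands": [
    [[0,0,0,0,0,0,3.8],[0,0,0,0,0,0,3.8]]
  ]
}}

```text
clock: 5.3
tool_pos: [0.5002, -0.0137, 0.1814]
orientation: [179.9, -0.1, -107.8]
force: [-1.0, -0.5, -0.1]
opening: 0.0412
gripper_force: 30.0
```

```bash
python3 go.py .5128 .0355 .165 -108
```

```text
t 5.3 pos [ 0.5002 -0.0137  0.1814] rpy [ 179.8761   -0.0697 -107.7899] F [-0.9924 -0.5495 -0.1492] open 0.04115216676855221 gf 30.00005006790161
az 0.0037 shift cm [-5.07  0.31  1.64] rows 1.2795138697881578 0.029336889800944017
```

{"method": "play_rows", "body": {
  "commands": [
    [[0,0,0,-2.5,0.15,0,3.8],[0,0,0,-5.07,0.31,0.8,3.8],[0,0,0,-5.07,0.31,1.6,3.8],[0,0,0,-5.07,0.31,1.6,3.8],[0,0,0,-5.07,0.31,1.6,3.8]]
  ]
}}

```text
clock: 5.72
tool_pos: [0.5124, 0.0325, 0.1657]
orientation: [179.9, -0.1, -108.0]
force: [-0.3, 0.1, -0.7]
opening: 0.0414
gripper_force: 30.0
```

```bash
python3 go.py .5128 .0355 .142 -108
python3 - <<'E'
from m import *
S,T=avg("scene",4),avg("top",4)
u=[]
for p in(S,T):
    x,y=proj(p,(.5128,.0355,.15)).astype(int); print(x,y); u.append(cv2.resize(p["color"][y-25:y+25,x-25:x+25,::-1],None,fx=8,fy=8,interpolation=2))
cv2.imwrite("pics/g3.png",np.hstack(u))
E
```

```text
t 5.7167 pos [0.5124 0.0325 0.1657] rpy [ 179.8712   -0.1091 -108.0304] F [-0.3235  0.0874 -0.6596] open 0.04139560311341221 gf 30.00009298324585
az -0.0005 shift cm [-0.3   0.06  2.37] rows 0.5731516453028341 0.004246562923097946
266 177
230 204
```

View pics/g3.png

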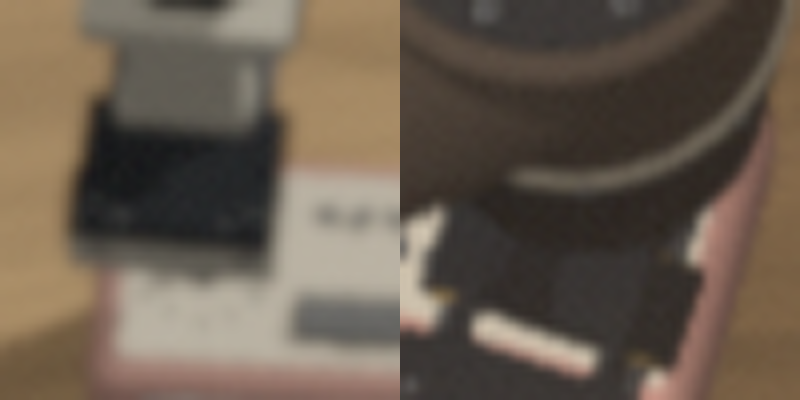

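{"method": "play_rows", "body": {
  "commands": [
    [[0,0,0,-0.3,0.05,1,3.8],[0,0,0,-0.3,0.05,2,3.8],[0,0,0,-0.3,0.05,2.6,3.8],[0,0,0,-0.3,0.05,2.6,3.8]]
  ]
}}

```text
clock: 6.45
tool_pos: [0.5126, 0.0363, 0.1386]
orientation: [179.8, -0.1, -108.0]
force: [-0.2, 0.5, -0.8]
opening: 0.041
gripper_force: 30.0
```

{"method": "play_rows", "body": {
  "commands": [
    [[0,0,0,0,0,0.3,3.8],[0,0,0,0,0,0.5,3.8],[0,0,0,0,0,0.5,3.8]]
  ]
}}

```text
clock: 6.7
tool_pos: [0.5138, 0.0366, 0.1354]
orientation: [180.0, -0.0, -108.0]
force: [0.7, -0.2, -0.8]
opening: 0.041
gripper_force: 30.0
```

{"method": "play_rows", "body": {
  "commands": [
    [[0,0,0,0,0,0.2,3.8],[0,0,0,0,0,0.2,3.8],[0,0,0,0,0,0.2,3.8]]
  ]
}}

```text
clock: 6.95
tool_pos: [0.514, 0.0367, 0.1339]
orientation: [-180.0, 0.0, -108.0]
force: [-0.0, 0.1, 0.4]
opening: 0.041
gripper_force: 30.0
```

{"method": "play_rows", "body": {
  "commands": [
    [[0,0,0,0,0,0.2,3.8],[0,0,0,0,0,0.2,3.8],[0,0,0,0,0,0.2,3.8]]
  ]
}}

```text
clock: 7.2
tool_pos: [0.5139, 0.0366, 0.1318]
orientation: [180.0, -0.0, -108.0]
force: [0.0, 0.3, -0.1]
opening: 0.0408
gripper_force: 30.0
```

{"method": "play_rows", "body": {
  "commands": [
    [[0,0,0,0,0,0.1,3.8],[0,0,0,0,0,0.1,3.8],[0,0,0,0,0,0.1,3.8]]
  ]
}}

```text
clock: 7.45
tool_pos: [0.5138, 0.0365, 0.1307]
orientation: [180.0, -0.0, -108.0]
force: [0.2, -0.7, -0.9]
opening: 0.0407
gripper_force: 30.0
```

{"method": "play_rows", "body": {
  "commands": [
    [[0,0,0,0,0,0.1,3.8],[0,0,0,0,0,0.15,3.8],[0,0,0,0,0,0.15,3.8]]
  ]
}}

```text
clock: 7.7
tool_pos: [0.5138, 0.0365, 0.1292]
orientation: [180.0, -0.0, -108.0]
force: [0.6, -1.6, -0.6]
opening: 0.0407
gripper_force: 30.0
```

{"method": "play_rows", "body": {
  "commands": [
    [[0,0,0,0,0,0.1,3.8],[0,0,0,0,0,0.15,3.8],[0,0,0,0,0,0.15,3.8]]
  ]
}}

```text
clock: 7.95
tool_pos: [0.5138, 0.0365, 0.1277]
orientation: [180.0, -0.0, -108.0]
force: [-0.2, -2.4, -0.3]
opening: 0.0409
gripper_force: 30.0
```

{"method": "play_rows", "body": {
  "commands": [
    [[0,0,0,0.05,0,0.1,3.8],[0,0,0,0.06,0,0.2,3.8],[0,0,0,0.06,0,0.2,3.8]]
  ]
}}

```text
clock: 8.2
tool_pos: [0.5138, 0.0362, 0.1256]
orientation: [180.0, 0.0, -108.0]
force: [0.5, -0.1, -0.8]
opening: 0.0412
gripper_force: 30.0
```

{"method": "play_rows", "body": {
  "commands": [
    [[0,0,0,0,0,0.1,3.8],[0,0,0,0,0,0.15,3.8],[0,0,0,0,0,0.15,3.8]]
  ]
}}

```text
clock: 8.45
tool_pos: [0.5138, 0.0362, 0.1242]
orientation: [-180.0, 0.0, -108.0]
force: [-0.2, -0.2, -0.2]
opening: 0.0411
gripper_force: 30.0
```

{"method": "play_rows", "body": {
  "commands": [
    [[0,0,0,0,0,0.1,3.8],[0,0,0,0,0,0.15,3.8],[0,0,0,0,0,0.15,3.8]]
  ]
}}

```text
clock: 8.7
tool_pos: [0.5138, 0.0361, 0.1227]
orientation: [180.0, 0.0, -108.0]
force: [-0.3, 0.4, -0.4]
opening: 0.0412
gripper_force: 30.0
```

{"method": "play_rows", "body": {
  "commands": [
    [[0,0,0,0,0,0.05,3.8],[0,0,0,0,0,0.1,3.8],[0,0,0,0,0,0.1,3.8]]
  ]
}}

```text
clock: 8.95
tool_pos: [0.5138, 0.0361, 0.1219]
orientation: [-180.0, 0.0, -108.0]
force: [-0.0, 0.1, 0.1]
opening: 0.0411
gripper_force: 30.0
```

{"method": "play_rows", "body": {
  "commands": [
    [[0,0,0,0,0,0.05,3.8],[0,0,0,0,0,0.1,3.8],[0,0,0,0,0,0.1,3.8]]
  ]
}}

```text
clock: 9.2
tool_pos: [0.5139, 0.0361, 0.121]
orientation: [-180.0, 0.0, -108.0]
force: [-1.5, 0.1, 3.5]
opening: 0.041
gripper_force: 30.0
```

{"method": "play_rows", "body": {
  "commands": [
    [[0,0,0,0,0,0.1,3.8],[0,0,0,0,0,0.2,3.8],[0,0,0,0,0,0.2,3.8]]
  ]
}}

```text
clock: 9.45
tool_pos: [0.5139, 0.0361, 0.1189]
orientation: [-180.0, 0.0, -108.0]
force: [-0.6, 0.4, 4.6]
opening: 0.0414
gripper_force: 30.0
```

{"method": "play_rows", "body": {
  "commands": [
    [[0,0,0,0,0,0.1,3.8],[0,0,0,0,0,0.2,3.8],[0,0,0,0,0,0.2,3.8]]
  ]
}}

```text
clock: 9.7
tool_pos: [0.5142, 0.0361, 0.1175]
orientation: [-179.9, 0.0, -108.0]
force: [-1.6, -0.5, 8.3]
opening: 0.0408
gripper_force: 30.0
```

{"method": "play_rows", "body": {
  "commands": [
    [[0,0,0,0,0,0.05,3.8],[0,0,0,0,0,0.05,3.8],[0,0,0,0,0,0.05,3.8]]
  ]
}}

```text
clock: 9.95
tool_pos: [0.5142, 0.0361, 0.1174]
orientation: [-179.9, 0.0, -108.0]
force: [-4.4, -0.1, 12.4]
opening: 0.0413
gripper_force: 30.0
```

{"method": "play_rows", "body": {
  "commands": [
    [[0,0,0,0,0,0,3.8],[0,0,0,0,0,0,3.8],[0,0,0,0,0,0,3.8],[0,0,0,0,0,0,3.8],[0,0,0,0,0,0,3.8],[0,0,0,0,0,0,3.8],[0,0,0,0,0,0,3.8],[0,0,0,0,0,0,3.8]]
  ]
}}

```text
clock: 10.62
tool_pos: [0.5142, 0.0361, 0.1174]
orientation: [-179.9, 0.0, -108.0]
force: [-3.3, 0.4, 12.2]
opening: 0.0413
gripper_force: 30.0
```

{"method": "play_rows", "body": {
  "commands": [
    [[0,0,0,0,0,0,3.8],[0,0,0,0,0,0,3.8],[0,0,0,0,0,0,3.8],[0,0,0,0,0,0,3.8],[0,0,0,0,0,0,3.8],[0,0,0,0,0,0,3.8],[0,0,0,0,0,0,3.8],[0,0,0,0,0,0,3.8]]
  ]
}}

```text
clock: 11.28
tool_pos: [0.5143, 0.0361, 0.1174]
orientation: [-179.9, 0.0, -108.0]
force: [-3.6, -0.1, 12.6]
opening: 0.0411
gripper_force: 30.0
```

Run:
```python
from m import *
S=avg("scene",4); x,y=proj(S,(.5128,.0355,.12)).astype(int); save(S,"g4",(x-35,y-30,x+45,y+30),8)
```

```text
(no output)
```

View pics/g4.png

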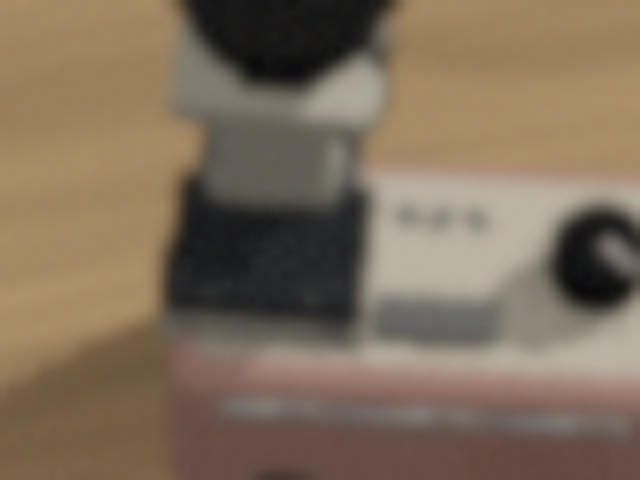

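```bash
python3 -c "from plant import ctrl; print(ctrl.close_job())"
```

```text
the job is handed in; nothing more can be done
None
```

The knob is on the volume spindle and was still held pressed in, with about 12 N on it, when I handed the job in at about 11.5 s. The gripper hid the knob from both cameras, so I judged the fit from height and force: it slid on without resistance, met the spring at the expected height, and hit the stop about 4 mm lower. Nothing else was touched.

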